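Punch-mark the long plant tag and put the punch away

ROBOT

A 7-joint arm with a two-finger parallel gripper is mounted at the origin on the work surface. World frame = base frame: x ahead of the robot, y to its left, z up, the work surface at z = 0. Lengths are in m, angles in rad, forces in N, time in s.
With the tool pointing down it reaches from about 0.425 to 0.875 m from the base axis. Payload 4.7 kg.
Tool frame: the origin (TCP) lies midway between the tips of the shut fingers; the grasp point (between the pads) lies ctrl.grasp_offset behind it (ctrl.grasp_offset is the distance from the TCP to the grasp point, in m); z points along the fingers, y is the line along which they close (so a half turn about z gives the same grasp; the last joint's range is limited). The gripper opens to 87 mm and grips with 3 to 60 N. Pads are 19 mm wide; open, the fingers measure 117 mm over their backs; the gripper's body (75 mm by 190 mm) begins 51 mm behind the grasp point.
Start: joints at [-1.182, 0.321, -0.07, 1.45, 0.023, 1.371, -0.057], TCP at [0.238, 0.605, 0.223] pointing down, gripper open.
Joint ranges: [-2.86, 2.86], [-0.3, 2.09], [-1.38, 1.24], [0.06, 2.45], [-1.56, 4.7], [0.09, 2.05], [-2.69, 2.69]. Speed limits (rad/s): [2.57, 2.57, 3.14, 3.14, 3.14, 3.14, 3.14].

INTERFACE

Orientations are given as a rotation vector (axis times angle).
In Python, from bench import ctrl gives the robot as it stands. The module is installed in compiled form; this text tells all that it offers.
- The arm moves only by the tool jog_arm, never from a script. Its argument "moves" is one flat list of numbers, 7 for each row, row after row: the shift along the tool's x, y, z in units of 30 cm (1.0 is 30 cm), then the turn, a rotation vector about the tool's x, y, z in units of 60 degrees (1.0 is 60 degrees), then the gripper's target within -1 to 1 (fully open at 1, half-way at 0, shut at -1). In form: [x, y, z, wx, wy, wz, fingers, x, y, z, wx, wy, wz, fingers, ...]. A call has exactly 8 rows; each row is the pose to reach, as a shift and turn from the pose commanded when the call began, along the tool's axes at that moment; what a row does not reach only later rows make up. A row lasts 1/8 s, in which the tool goes at most 62.5 mm and 10.7 degrees, less where a joint would pass 70% of its speed; a pose out of reach is approached as far as the arm can. A call with a number of a shift or a turn outside -1 to 1 is refused whole. A call with a gripper value outside its range is refused whole. The fingers move at their own pace and stop on an object; "newtons" is the grip in N (left out, the last holds). Time passes only in rows, so rows that repeat a pose let the fingers close, or fill a call up. It gives the time, the measured TCP pose, the force, the opening and the grip force at its end, in the units of the state.
- ctrl.get_state(): the state, without advancing time (a new reading comes with each control period).
- ctrl.get_image(name): name is "scene" or "top"; returns a dict with "pixels" (480x640x3 uint8, red, green, blue), "fx", "fy", "cx", "cy" (pixels), "xyz" and "rotation" of the camera in the world. Camera axes: x right, y up, looking along -z (the intrinsics and any distortion apply to the point x, -y, -z); pixel columns grow to the right and rows downward; lengths in m; the calibration is good to about 2 mm. A picture is of the moment at which its call begins. There is no depth.
- ctrl.close_job(): hands the job in; it is judged then, once.
The state is a dict: "time": time; "joint_positions": joint angles; "qd": joint speeds; "joint_torque": joint torques, N m; "position": TCP position; "tool_rot": TCP orientation; "ft_force": force on the tool from outside, world axes, zero at the start; "torque": the same for the moment, N m; "grip_width": opening from 0.0 (shut) to 1.0 (fully open); "grip_force": force on a finger pad.
Only numpy, scipy, OpenCV 4.12 (cv2) and the standard library are available. Lean on these libraries where they do the work, as an engineer would, in place of code of your own. Each camera call takes 0.05 s, during which the arm holds its last target. There are 200 camera calls.

TASK

Take the standing automatic punch and set its foot concentric in the printed ring on the long aluminium tag, then press its handle straight down until the spring trips and the handle is fully down; do not trip it anywhere else. Then stand the punch upright and gently in the middle of the light footed tray, handle sprung back up, without shoving or tipping the tray, and leave the bottle, beaker and tube rack where they are.

Things in the scene. Friction and masses are not known exactly. Their poses are not given: they have to be found in the camera images.
- punch: Loose steel punch, 0.34 kg, 152 mm tall, standing on its flat round foot (64 mm diameter, 8 mm high). Three thin legs; guide sleeve 36 mm diameter at heights 46-70 mm. Sprung handle above: collar 46 mm diameter at 84-92 mm, ribbed dark barrel 30 mm diameter at 92-146 mm (to grip), domed cap to 152 mm. Origin: centre of the foot's underside; z up along the handle, about which it is round.
- punch_grip (a point): Point on the axis of the punch's barrel, 118 mm above the foot's underside with the spring out (it moves down with the handle); the height to grip, or press down on the cap 34 mm above it.
- punch_handle (a joint): How far the handle is pressed down relative to the foot, m: 0 spring out, 0.012 at the stop. It starts to move at about 3.5 N; resistance grows to about 14 N at 6-8 mm, where the spring trips with a snap, then falls to about 4 N down to the stop. Over 0.010 counts as tripped. Let go, it springs back to 0 by itself.
- long_tag: Plain aluminium tag 170 x 90 x 4 mm screwed on a plywood board 190 x 110 x 14 mm fixed to the table; the tag's top is 18 mm above the table. Origin: centre of the board's underside, x along the length, z up. It is the longer of two tags; the two may have swapped places.
- long_tag_ring (a point): Centre of the printed dark ring (inner diameter 68 mm, outer 74 mm, small cross at its centre) on the long tag, on the tag's top surface, 35 mm from the tag's centre along its +x; z up. The punch's foot goes concentric with it.
- square_tag: The other tag, 90 x 90 x 4 mm, on a like board (190 x 110 x 14 mm, fixed), with a like ring at its centre. Not to be marked. Origin: centre of the board's underside, x along the board's length, z up.
- tray: Light white plastic tray (loose, about 80 g), 150 x 150 mm outside, 3 mm walls, rim 53 mm above the table, inner floor 21 mm above the table, on a grey central foot only 64 x 64 mm and 18 mm high: it tips if loaded more than about 35 mm off its middle. Origin: centre of the foot's underside, x and y along the sides, z up.
- rack: Bystander: blue tube rack 90 x 170 x 45 mm. Origin: centre of its underside.
- beaker: Bystander: glass beaker 70 mm diameter, 90 mm high. Origin: centre of its underside.
- wash_bottle: Bystander: clear plastic bottle with blue cap, 70 mm diameter, 160 mm high. Origin: centre of its underside.
Things that resemble listed ones, but are neither listed nor needed, are in the scene too. What is shaped like the punch but orange is not meant.

How it is judged:
On the way, in this order (a step that is already met when the one before it is completed fails the run):
1. the punch stands upright in the long tag's ring, within 6 mm of its centre, handle not yet pressed far (under 6 mm) (horizontal distance between punch and long_tag_ring below 0.006 m and z of punch in the frame of long_tag_ring below 0.003 m and angle between punch's own z axis and vertical below 0.06 rad and value of joint punch_handle below 0.006 m), for 0.05 s.
2. there the handle is pressed until it has tripped (more than 10 mm down) (horizontal distance between punch and long_tag_ring below 0.006 m and z of punch in the frame of long_tag_ring below 0.003 m and angle between punch's own z axis and vertical below 0.06 rad and value of joint punch_handle above 0.01 m), for 0.05 s.
At the end, for the whole second after the job is handed in: The punch stands upright and at rest on the tray's floor within 25 mm of the tray's middle, handle sprung back up; the tray stands level on its foot, within 25 mm of where it was (horizontal distance between punch and tray below 0.025 m and z of punch in the frame of tray between 0.017 and 0.025 m and angle between punch's own z axis and vertical below 0.08 rad and angle between tray's own z axis and vertical below 0.05 rad and distance of tray from where it was at the start of the episode below 0.025 m and value of joint punch_handle below 0.002 m and linear speed of each of punch, tray below 0.02 m/s); the robot touches nothing.
It fails at once if the punch is tripped (handle more than 9 mm down) more than 10 mm from the long tag's ring centre (value of joint punch_handle above 0.009 m and (horizontal distance between punch and long_tag_ring above 0.01 m or z of punch in the frame of long_tag_ring above 0.01 m)).
It fails at once if the tray tips by more than 0.2 rad (angle between tray's own z axis and vertical above 0.2 rad).
It fails at once if the punch is dropped into the tray (faster than 0.45 m/s within 20 mm of its floor) (horizontal distance between punch and tray below 0.06 m and z of punch in the frame of tray between 0.01 and 0.041 m and linear speed of punch above 0.45 m/s).
It fails at once if the punch is tipped over (more than 0.7 rad) (angle between punch's own z axis and vertical above 0.7 rad).
It fails at once if the rack, beaker or bottle is moved by more than 30 mm (distance of any of rack, beaker, wash_bottle from where it was at the start of the episode above 0.03 m).
It also fails if it takes over 54 s, if anything falls off the work surface, if the arm or the gripper's body presses on something with over 40 N, if the wrist force passes 120 N, or if a joint passes its speed limit or range.

## Working session

There is one attempt and no reset: what is moved stays moved. The work goes in short steps, Python scripts to look and compute and a tool call to move; the robot and the scene stay as the last step left them, time stands still between calls to the robot, and variables do not carry over. Pictures are saved under pics/ and viewed, at most 10 in all, crops included, and the job is handed in when it is done.

Besides the shell and the picture viewer there is one more tool, called in YAML: its name, and indented under it one key for each argument. jog_arm: Moves the arm, as the interface text tells. Its arguments: {"type":"object","properties":{"moves":{"type":"array"},"newtons":{"type":"number"}},"required":["moves"]}

```bash
mkdir -p pics
python3 - <<'E'
from bench import ctrl
import cv2,pickle
s=ctrl.get_state();print(s, ctrl.grasp_offset)
for n in("scene","top"):
    d=ctrl.get_image(n);cv2.imwrite(f"pics/{n}0.png",d["pixels"][:,:,::-1]);pickle.dump(d,open(f"{n}.pkl","wb"))
    print({k:v for k,v in d.items() if k!="pixels"})
E
```

```text
{'time': 0.0, 'joint_positions': array([-1.18189767,  0.32183685, -0.07006604,  1.45168808,  0.02263292,
        1.3707724 , -0.05688988]), 'qd': array([-1.05475093e-03, -4.09946526e-04,  3.43082542e-05,  9.64490324e-04,
        1.15908196e-03,  9.59621015e-05,  1.28768265e-03]), 'joint_torque': array([ 1.96997112e-04, -4.91288352e+01, -4.03869404e-01, -3.12519729e+01,
       -6.39267638e-02,  4.39667038e-02,  1.72308191e-04]), 'position': array([0.23782177, 0.60433789, 0.22144581]), 'tool_rot': array([-5.85204648e-01, -3.08637798e+00,  2.99244045e-03]), 'ft_force': array([ 0.33441801, -0.16759709, -0.08649971]), 'torque': array([ 0.00508745,  0.00844423, -0.03212322]), 'grip_force': 0.0, 'grip_width': 1.0003400320081166} 0.0187
{'fx': 548.7881536861823, 'fy': 548.7881536861823, 'cx': 325.86295436483715, 'cy': 240.55981741116852, 'xyz': array([1.12739029, 0.38730868, 0.99190731]), 'rotation': array([0.32705878, 0.64926374, 2.18568885])}
{'fx': 549.6146402376957, 'fy': 549.6146402376957, 'cx': 321.4198779289688, 'cy': 235.4975558816422, 'xyz': array([0.44546042, 0.00714362, 1.35454542]), 'rotation': array([ 0.12073565, -0.11294698, -1.58495154])}
```

View pics/scene0.png

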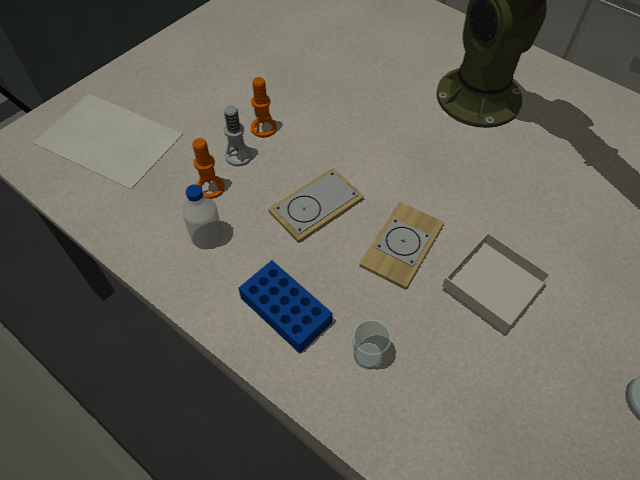

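View pics/top0.png

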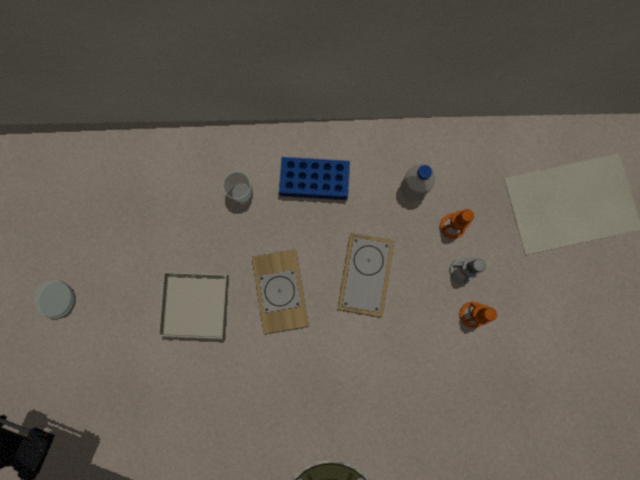

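The top view shows the steel punch near (460,270) between two orange ones, and the long tag with its ring at (369,261). The tray is near (195,307). Next I enlarge these.

```bash
cat > h.py <<'E'
import numpy as np,pickle,cv2
from scipy.spatial.transform import Rotation as R
def bp(d,u,v,z):
    r=R.from_rotvec(d["rotation"]).apply([(u-d["cx"])/d["fx"],-(v-d["cy"])/d["fy"],-1]);c=d["xyz"]
    return c+r*(z-c[2])/r[2]
def pj(d,p):
    q=R.from_rotvec(d["rotation"]).inv().apply(np.asarray(p)-d["xyz"]);return np.array([d["cx"]-d["fx"]*q[...,0]/q[...,2],d["cy"]+d["fy"]*q[...,1]/q[...,2]]).T
def tile(d,u,v):
    im=np.ascontiguousarray(d["pixels"][v:v+75,u:u+100,::-1]);im=cv2.resize(im,(400,300),interpolation=cv2.INTER_CUBIC)
    im=cv2.convertScaleAbs(im,alpha=1.5)
    for k in range(0,100,10):
        cv2.line(im,(k*4,0),(k*4,6),(0,255,255),1)
        if k%20==0: cv2.putText(im,str(u+k),(k*4,16),0,.35,(0,255,255),1)
    for k in range(0,75,10):
        cv2.line(im,(0,k*4),(6,k*4),(0,255,255),1);cv2.putText(im,str(v+k),(8,k*4+4),0,.35,(0,255,255),1)
    return im
E
python3 - <<'E'
from h import *
t=pickle.load(open("top.pkl","rb"));s=pickle.load(open("scene.pkl","rb"))
a=np.hstack([tile(t,410,230),tile(t,320,230)]);b=np.hstack([tile(t,145,268),tile(s,185,95)])
cv2.imwrite("pics/c1.png",np.vstack([a,b]))
for n,u,v,z in(("foot",459,270,.004),("cap",478,265,.15),("ring",369,261,.018),("tray",195,307,.053)):print(n,bp(t,u,v,z))
E
```

```text
foot [ 0.55572201 -0.32451077  0.004     ]
cap [ 0.55405973 -0.33087382  0.15      ]
ring [ 0.5803843  -0.10297382  0.018     ]
tray [0.47541062 0.31212683 0.053     ]
```

View pics/c1.png

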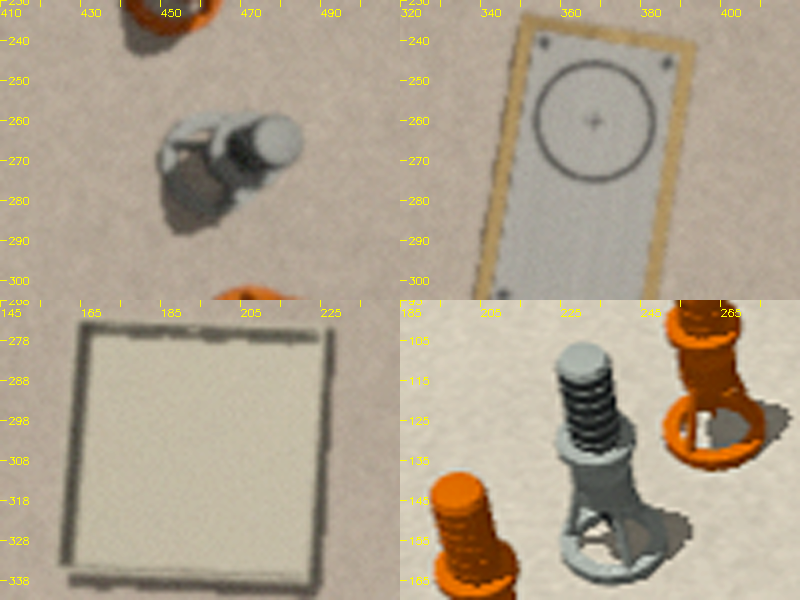

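The crops give these pixels: cap centre at top (478,264.8) and scene (230.8,110), ring cross at top (368.5,260.5). The tray rim's outer corners are about (165,274), (228,275.5), (224,341) and (160.5,335).

Run:
```python
from h import *
t=pickle.load(open("top.pkl","rb"));s=pickle.load(open("scene.pkl","rb"))
for n,d,u,v,z in(("cap",t,478,264.8,.150),("capS",s,230.8,110,.150),("ring",t,368.5,260.5,.018),("ringS",s,304,208.7,.018),
 ("t1",t,165,274,.053),("t2",t,228,275.5,.053),("t3",t,224,341,.053),("t4",t,160.5,336,.053),("s1",s,489,236,.053),("s2",s,547,274,.053),("s3",s,505,328,.053),("s4",s,446,281,.053),
 ("f1",t,452,258,.008),("or1",t,464,216,.15),("or2",t,488,314.5,.15)):print(n,bp(d,u,v,z).round(4))
# foot outline check
c=bp(t,478,264.8,.15)
print(pj(t,[[c[0]+dx,c[1]+dy,.004] for dx,dy in((.032,0),(-.032,0),(0,.032),(0,-.032))]).round(1))
print(pj(s,[[c[0]+dx,c[1]+dy,.004] for dx,dy in((.032,0),(-.032,0),(0,.032),(0,-.032))]).round(1))
from bench import ctrl
st=ctrl.get_state();print(R.from_rotvec(st["tool_rot"]).as_matrix().round(3),st["position"])
```

```text
cap [ 0.5545 -0.3309  0.15  ]
capS [ 0.5587 -0.3316  0.15  ]
ring [ 0.5816 -0.1018  0.018 ]
ringS [ 0.5858 -0.1015  0.018 ]
t1 [0.5544 0.3848 0.053 ]
t2 [0.5482 0.235  0.053 ]
t3 [0.3956 0.2431 0.053 ]
t4 [0.4096 0.3916 0.053 ]
s1 [0.4118 0.2556 0.053 ]
s2 [0.4172 0.3906 0.053 ]
s3 [0.5743 0.3839 0.053 ]
s4 [0.56   0.2448 0.053 ]
f1 [ 0.5852 -0.3079  0.008 ]
or1 [ 0.6638 -0.3062  0.15  ]
or2 [ 0.4463 -0.3462  0.15  ]
[[460.9 257.5]
 [462.3 283.5]
 [448.6 270.7]
 [474.7 270.2]]
[[230.6 162.5]
 [249.4 147.3]
 [249.8 161.3]
 [230.6 148.5]]
[[-0.931  0.366 -0.001]
 [ 0.366  0.931 -0.002]
 [-0.    -0.002 -1.   ]] [0.23780738 0.60439797 0.22155774]
```

jog_arm:
  moves: [-0.14,-0.09,-0.03,0,0,-0.05,1,-0.28,-0.18,-0.06,0,0,-0.1,1,-0.42,-0.27,-0.09,0,0,-0.15,1,-0.56,-0.36,-0.12,0,0,-0.2,1,-0.7,-0.45,-0.15,0,0,-0.25,1,-0.84,-0.53,-0.17,0,0,-0.3,1,-0.95,-0.59,-0.17,0,0,-0.358,1,-0.967,-0.6,-0.17,0,0,-0.358,1]

```text
time: 1.1
position: [0.4441, 0.328, 0.2734]
tool_rot: [0.009, 3.141, -0.002]
ft_force: [-0.5, 0.6, -0.1]
grip_width: 1.0
grip_force: 0.0
```

```bash
cat >> h.py <<'E'
def st(target=None):
    from bench import ctrl
    s=ctrl.get_state();M=R.from_rotvec(s["tool_rot"]);m=M.as_matrix()
    print(round(s["time"],2),"p",s["position"].round(4),"q",s["joint_positions"].round(2),"F",s["ft_force"].round(1),"w",round(s["grip_width"]*.087,4),round(s["grip_force"],1))
    print("tool x",m[:,0].round(4),"y",m[:,1].round(4),"z",m[:,2].round(4))
    if target is not None: print("shift",(M.inv().apply(np.array(target)-s["position"])/.3).round(4))
    D=R.from_matrix(np.array([[-1,0,0],[0,1,0],[0,0,-1.]]));print("turn",((M.inv()*D).as_rotvec()/(np.pi/3)).round(4))
    return s
E
python3 -c "
from h import *
st([.5566,-.3313,.26])"
```

```text
1.1 p [0.4441 0.328  0.2734] q [-0.79  0.09  0.12  1.62 -0.01  1.43  0.89] F [-0.5  0.6 -0.1] w 0.087 0.0
tool x [-1.0e+00  5.8e-03 -4.0e-04] y [ 0.0058  1.     -0.0011] z [ 4.0e-04 -1.1e-03 -1.0e+00]
shift [-0.3876 -2.1953  0.0471]
turn [-0.0011  0.0004 -0.0055]
```

jog_arm:
  moves: [-0.05,-0.15,0,0,0,0,1,-0.1,-0.3,0,0,0,0,1,-0.15,-0.45,0,0,0,0,1,-0.2,-0.6,0,0,0,0,1,-0.25,-0.75,0,0,0,0,1,-0.3,-0.88,0,0,0,0,1,-0.3,-1,0,0,0,0,1,-0.3,-1,0,0,0,0,1]

```text
time: 2.1
position: [0.532, 0.0287, 0.2734]
tool_rot: [-0.008, -3.141, 0.001]
ft_force: [-0.2, 0.3, -0.8]
grip_width: 0.999
grip_force: 0.0
```

jog_arm:
  moves: [-0.02,-0.15,0,0,0,0,1,-0.03,-0.3,0,0,0,0,1,-0.05,-0.45,0,0,0,0,1,-0.06,-0.6,0,0,0,0,1,-0.07,-0.75,0,0,0,0,1,-0.08,-0.88,0,0,0,0,1,-0.088,-1,0,0,0,0,1,-0.088,-1,0,0,0,0,1]

```text
time: 3.1
position: [0.5583, -0.2702, 0.2728]
tool_rot: [-0.005, -3.14, 0.001]
ft_force: [-0.4, -1.5, -0.1]
grip_width: 0.998
grip_force: 0.0
```

```bash
python3 -c "
from h import *
st([.5566,-.3313,.26])"
```

```text
3.1 p [ 0.5583 -0.2702  0.2728] q [-0.1   0.27  0.63  1.47 -0.16  1.45  2.1 ] F [-0.4 -1.5 -0.1] w 0.0868 0.0
tool x [-1.      0.0032  0.0012] y [ 3.2e-03  1.0e+00 -8.0e-04] z [-1.2e-03 -8.0e-04 -1.0e+00]
shift [ 0.005  -0.2035  0.0429]
turn [-0.0007 -0.0012 -0.0031]
```

jog_arm:
  moves: [0.005,-0.1,0,0,0,0,1,0.005,-0.203,0,0,0,0,1,0.005,-0.203,0.1,0,0,0,1,0.005,-0.203,0.2,0,0,0,1,0.005,-0.203,0.3,0,0,0,1,0.005,-0.203,0.4,0,0,0,1,0.005,-0.203,0.42,0,0,0,1,0.005,-0.203,0.42,0,0,0,1]

```text
time: 4.1
position: [0.5579, -0.3281, 0.1477]
tool_rot: [-0.003, 3.141, 0.001]
ft_force: [0.5, -0.3, 0.6]
grip_width: 1.0
grip_force: 0.0
```

Run:
```python
from h import *
from bench import ctrl
t=ctrl.get_image("top");s=ctrl.get_image("scene")
cv2.imwrite("pics/c2.png",np.hstack([tile(t,430,230),tile(s,185,85)]))
st([.5566,-.3313,.0993])
```

```text
4.2 p [ 0.5582 -0.3295  0.1491] q [ 0.    0.4   0.63  1.57 -0.25  1.24  2.25] F [ 1.  -1.2 -0.9] w 0.0871 0.0
tool x [-1.     -0.001  -0.0023] y [-1.e-03  1.e+00 -6.e-04] z [ 2.3e-03 -6.0e-04 -1.0e+00]
shift [ 0.0057 -0.006   0.1658]
turn [-0.0006  0.0022  0.0009]
```

View pics/c2.png

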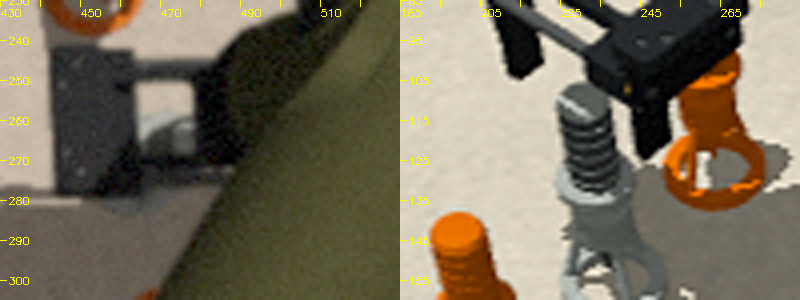

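The fingers straddle the barrel: tips at scene (215,104) and (248,125), with the cap centred between them. I'll descend and grip.

jog_arm:
  moves: [0.003,-0.005,0.05,0,0,0,1,0.003,-0.005,0.1,0,0,0,1,0.003,-0.005,0.14,0,0,0,1,0.003,-0.005,0.16,0,0,0,1,0.003,-0.005,0.16,0,0,0,0.2,0.003,-0.005,0.16,0,0,0,-0.1,0.003,-0.005,0.16,0,0,0,-0.3,0.003,-0.005,0.16,0,0,0,-0.5]
  newtons: 40

```text
time: 5.2
position: [0.5564, -0.3313, 0.1]
tool_rot: [-0.0, 3.141, -0.0]
ft_force: [0.7, -0.1, 0.2]
grip_width: 0.633
grip_force: 0.0
```

jog_arm:
  moves: [0,0,0,0,0,0,-1,0,0,0,0,0,0,-1,0,0,0,0,0,0,-1,0,0,0,0,0,0,-1,0,0,-0.02,0,0,0,-1,0,0,-0.04,0,0,0,-1,0,0,-0.07,0,0,0,-1,0,0,-0.1,0,0,0,-1]
  newtons: 40

```text
time: 6.2
position: [0.5562, -0.3312, 0.1303]
tool_rot: [-0.0, 3.141, 0.0]
ft_force: [0.5, -0.7, -3.9]
grip_width: 0.336
grip_force: 40.0
```

Run:
```python
from h import *
from bench import ctrl
s=ctrl.get_image("scene");t=ctrl.get_image("top")
cv2.imwrite("pics/c3.png",np.hstack([tile(t,430,230),tile(s,185,85)]))
st([.5837,-.1017,.16])
```

```text
6.3 p [ 0.557  -0.3318  0.1313] q [ 0.01  0.42  0.63  1.59 -0.26  1.21  2.26] F [-0.1 -0.4 -3.3] w 0.029 40.0
tool x [-1.0e+00 -1.0e-04 -2.5e-03] y [-1.e-04  1.e+00 -1.e-03] z [ 0.0025 -0.001  -1.    ]
shift [-0.0895  0.7667 -0.0964]
turn [-0.001   0.0024  0.0001]
```

View pics/c3.png

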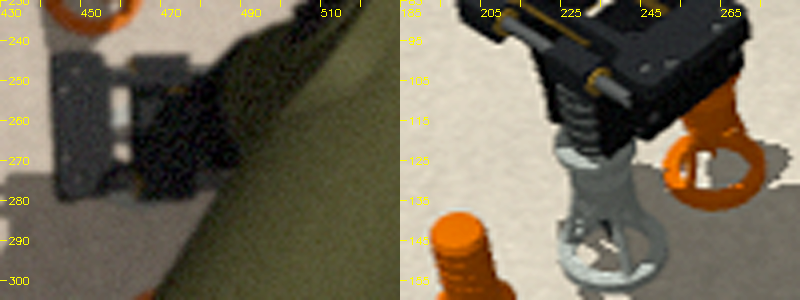

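The punch is held and lifted about 31 mm, with 3.4 N on the wrist and the foot visible at scene (237,150). Now carry it to the ring.

jog_arm:
  moves: [0,0,-0.08,0,0,0,-1,-0.01,0.1,-0.1,0,0,0,-1,-0.03,0.25,-0.1,0,0,0,-1,-0.05,0.4,-0.1,0,0,0,-1,-0.07,0.55,-0.1,0,0,0,-1,-0.09,0.68,-0.1,0,0,0,-1,-0.09,0.76,-0.1,0,0,0,-1,-0.09,0.767,-0.1,0,0,0,-1]

```text
time: 7.3
position: [0.5833, -0.0982, 0.1594]
tool_rot: [0.007, -3.141, -0.002]
ft_force: [-0.1, -0.2, -4.4]
grip_width: 0.343
grip_force: 40.0
```

jog_arm:
  moves: [0,0,0.02,0,0,0,-1,0,0,0.04,0,0,0,-1,0,0,0.06,0,0,0,-1,0,0,0.08,0,0,0,-1,0,0,0.1,0,0,0,-1,0,0,0.11,0,0,0,-1,0,0,0.115,0,0,0,-1,0,0,0.115,0,0,0,-1]

```text
time: 8.3
position: [0.5832, -0.101, 0.1251]
tool_rot: [-0.0, 3.141, 0.0]
ft_force: [0.1, -0.0, -3.3]
grip_width: 0.33
grip_force: 40.0
```

Run:
```python
from h import *
from bench import ctrl
s=ctrl.get_image("scene");t=ctrl.get_image("top")
pickle.dump([s,t],open("r1.pkl","wb"))
cv2.imwrite("pics/c4.png",np.hstack([tile(t,325,225),tile(s,255,150)]))
st([.5837,-.1017,.118])
```

```text
8.4 p [ 0.5833 -0.1011  0.1253] q [-0.34  0.29  0.55  1.74 -0.16  1.16  1.83] F [ 0.4 -0.2 -3.4] w 0.0292 40.0
tool x [-1.e+00 -1.e-04 -5.e-04] y [-1.e-04  1.e+00 -0.e+00] z [ 5.e-04 -0.e+00 -1.e+00]
shift [-0.0014 -0.0019  0.0243]
turn [-0.      0.0005  0.0001]
```

View pics/c4.png

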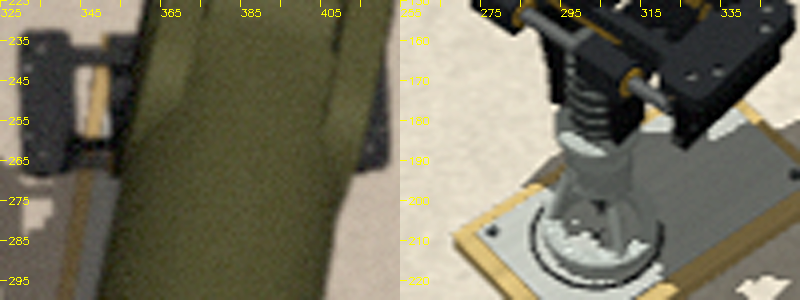

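The foot hangs about 7 mm above the tag, roughly within the ring's visible arc. I'll overlay the models to quantify the offset.

Run:
```python
from h import *
s,t=pickle.load(open("r1.pkl","rb"))
u0,v0,k=280,180,14
im=cv2.resize(np.ascontiguousarray(s["pixels"][v0:v0+42,u0:u0+50,::-1]),None,fx=k,fy=k,interpolation=cv2.INTER_CUBIC);im=cv2.convertScaleAbs(im,alpha=1.6)
a=np.linspace(0,2*np.pi,120)
def circ(c,r,z,col):
    p=pj(s,np.c_[c[0]+r*np.cos(a),c[1]+r*np.sin(a),z+0*a]);p=((p-[u0,v0]+.5)*k).astype(int);cv2.polylines(im,[p],True,col,1)
R0=(.5858,-.1015)
circ(R0,.0355,.018,(0,0,255))
zf=.1253-.0993
circ(R0,.032,zf,(0,255,0));circ(R0,.032,zf+.008,(255,255,0))
cv2.imwrite("pics/c5.png",im)
```

```text
(no output)
```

View pics/c5.png

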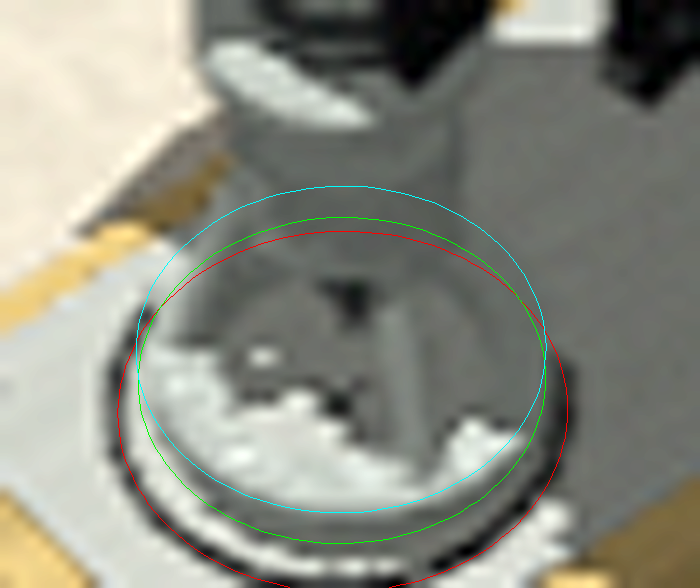

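The foot matches the concentric overlay to about 1 mm: the predicted foot bottom edge is at row 543 and the seen edge at about 550, on a 14x scale. I'll lower it gently.

jog_arm:
  moves: [0,0,0.008,0,0,0,-1,0,0,0.016,0,0,0,-1,0,0,0.022,0,0,0,-1,0,0,0.025,0,0,0,-1,0,0,0.028,0,0,0,-1,0,0,0.028,0,0,0,-1,0,0,0.028,0,0,0,-1,0,0,0.028,0,0,0,-1]

```text
time: 9.4
position: [0.5832, -0.1011, 0.1171]
tool_rot: [-0.0, 3.141, 0.0]
ft_force: [-2.0, 0.7, 2.9]
grip_width: 0.33
grip_force: 40.0
```

```bash
python3 -c "
from h import *
st([.5837,-.1017,.1053])"
```

```text
9.4 p [ 0.5832 -0.1011  0.1171] q [-0.33  0.3   0.54  1.75 -0.17  1.14  1.83] F [-2.   0.7  2.9] w 0.0287 40.0
tool x [-1.e+00 -1.e-04 -3.e-04] y [-1.e-04  1.e+00  2.e-04] z [ 3.e-04  2.e-04 -1.e+00]
shift [-0.0017 -0.0019  0.0395]
turn [0.0002 0.0003 0.0001]
```

jog_arm:
  moves: [0,0,0.006,0,0,0,-1,0,0,0.012,0,0,0,-1,0,0,0.018,0,0,0,-1,0,0,0.024,0,0,0,-1,0,0,0.03,0,0,0,-1,0,0,0.036,0,0,0,-1,0,0,0.042,0,0,0,-1,0,0,0.042,0,0,0,-1]

```text
time: 10.4
position: [0.5833, -0.1011, 0.1052]
tool_rot: [-0.0, 3.141, 0.001]
ft_force: [-3.8, 1.0, 9.5]
grip_width: 0.334
grip_force: 40.0
```

```bash
python3 -c "
from h import *
st([.5837,-.1017,.1053])"
```

```text
10.4 p [ 0.5833 -0.1011  0.1052] q [-0.33  0.31  0.54  1.76 -0.18  1.12  1.84] F [-3.8  1.   9.5] w 0.0291 40.0
tool x [-1.e+00 -1.e-04 -5.e-04] y [-1.e-04  1.e+00  5.e-04] z [ 5.e-04  5.e-04 -1.e+00]
shift [-0.0014 -0.002  -0.0003]
turn [0.0005 0.0004 0.0001]
```

jog_arm:
  moves: [0,0,0.004,0,0,0,-1,0,0,0.008,0,0,0,-1,0,0,0.008,0,0,0,-1,0,0,0.008,0,0,0,-1,0,0,0.008,0,0,0,-1,0,0,0.008,0,0,0,-1,0,0,0.008,0,0,0,-1,0,0,0.008,0,0,0,-1]

```text
time: 11.4
position: [0.5835, -0.1011, 0.1051]
tool_rot: [0.0, 3.14, 0.002]
ft_force: [-10.0, 2.2, 22.1]
grip_width: 0.336
grip_force: 40.0
```

Run:
```python
from h import *
from bench import ctrl
st([.5837,-.1017,.1053])
s=ctrl.get_image("scene");pickle.dump(s,open("r2.pkl","wb"))
# tray fit check in both initial images
t=pickle.load(open("top.pkl","rb"));s=pickle.load(open("scene.pkl","rb"))
from scipy.optimize import least_squares
P=[[165,274],[228,275.5],[224,341],[160.5,336]];S=[[505,328],[446,281],[489,236],[547,274]]
def cor(q):
    c,n=np.cos(q[2]),np.sin(q[2]);k=np.array([[.075,.075],[.075,-.075],[-.075,-.075],[-.075,.075]])
    return np.c_[k@np.array([[c,n],[-n,c]])+q[:2],[.053]*4]
for a in((1,1),(1,0),(0,1)):
    f=lambda q:np.r_[a[0]*(pj(t,cor(q))-P).ravel(),a[1]*(pj(s,cor(q))-S).ravel()]
    r=least_squares(f,[.48,.316,0]);print(a,r.x.round(4),r.fun.round(1))
q=r.x
```

```text
11.4 p [ 0.5835 -0.1011  0.1051] q [-0.33  0.31  0.54  1.76 -0.18  1.12  1.84] F [-10.    2.2  22.1] w 0.0292 40.0
tool x [-1.      0.     -0.0012] y [0.     1.     0.0014] z [ 0.0012  0.0014 -1.    ]
shift [-0.0006 -0.0018 -0.0006]
turn [ 0.0014  0.0012 -0.    ]
(1, 1) [ 0.4837  0.3162 -0.0644] [-0.5 -3.8 -0.6 -2.3 -1.3 -3.7 -1.8 -1.8  4.  -3.4 -1.8 -4.5 -2.  -4.7
  3.2  0.3]
(1, 0) [ 0.477   0.3136 -0.0592] [ 0.3 -0.8  0.3  0.3 -0.  -0.9 -0.6  1.3  0.  -0.  -0.  -0.  -0.  -0.
  0.  -0. ]
(0, 1) [ 0.4907  0.3182 -0.0682] [-0.  -0.  -0.  -0.  -0.  -0.  -0.  -0.   2.8 -0.1 -2.9 -1.7 -2.7 -2.1
  2.6  3.4]
```

The handle is on its stop: force rose to 22 N with no further travel, so it tripped. I'll raise the punch and carry it to the tray.

jog_arm:
  moves: [0,0,-0.015,0,0,0,-1,0,0,-0.03,0,0,0,-1,0,0,-0.045,0,0,0,-1,0,0,-0.07,0,0,0,-1,0,0,-0.12,0,0,0,-1,0,0,-0.2,0,0,0,-1,0,0,-0.27,0,0,0,-1,0,0,-0.3,0,0,0,-1]

```text
time: 12.45
position: [0.5839, -0.1013, 0.1931]
tool_rot: [-0.0, 3.139, -0.0]
ft_force: [-0.2, 0.3, -4.2]
grip_width: 0.335
grip_force: 40.0
```

```bash
python3 -c "
from h import *
st([.481,.316,.195])"
```

```text
12.45 p [ 0.5839 -0.1013  0.1931] q [-0.35  0.23  0.56  1.66 -0.13  1.28  1.8 ] F [-0.2  0.3 -4.2] w 0.0292 40.0
tool x [-1.0e+00 -2.0e-04 -2.4e-03] y [-2.e-04  1.e+00 -2.e-04] z [ 2.4e-03 -2.0e-04 -1.0e+00]
shift [ 0.3429  1.3909 -0.0075]
turn [-0.0002  0.0023  0.0002]
```

jog_arm:
  moves: [0.01,0.06,0,0,0,0,-1,0.03,0.15,0,0,0,0,-1,0.06,0.27,0,0,0,0,-1,0.09,0.39,0,0,0,0,-1,0.12,0.51,0,0,0,0,-1,0.15,0.62,0,0,0,0,-1,0.17,0.68,0,0,0,0,-1,0.17,0.7,0,0,0,0,-1]

```text
time: 13.45
position: [0.5304, 0.1117, 0.1905]
tool_rot: [0.007, -3.139, -0.0]
ft_force: [0.7, -0.1, -3.6]
grip_width: 0.339
grip_force: 40.0
```

jog_arm:
  moves: [0.01,0.06,0,0,0,0,-1,0.03,0.15,0,0,0,0,-1,0.06,0.27,0,0,0,0,-1,0.09,0.39,0,0,0,0,-1,0.12,0.51,0,0,0,0,-1,0.15,0.62,0,0,0,0,-1,0.17,0.68,0,0,0,0,-1,0.173,0.69,0,0,0,0,-1]

```text
time: 14.45
position: [0.4795, 0.3168, 0.1913]
tool_rot: [0.003, -3.141, 0.001]
ft_force: [0.4, 0.5, -4.1]
grip_width: 0.331
grip_force: 40.0
```

Run:
```python
from h import *
from bench import ctrl
st([.481,.316,.125])
s=ctrl.get_image("scene");u0,v0,k=425,205,5
im=cv2.resize(np.ascontiguousarray(s["pixels"][v0:v0+119,u0:u0+150,::-1]),None,fx=k,fy=k,interpolation=cv2.INTER_CUBIC);im=cv2.convertScaleAbs(im,alpha=1.4)
def poly(P,col):
    p=((pj(s,np.array(P))-[u0,v0]+.5)*k).astype(int);cv2.polylines(im,[p],True,col,1)
def sq(c,h,z,th):
    co,sn=np.cos(th),np.sin(th);K=np.array([[h,h],[h,-h],[-h,-h],[-h,h]])
    return np.c_[K@np.array([[co,sn],[-sn,co]])+c,[z]*4]
c=(.481,.3145)
poly(sq(c,.075,.053,-.06),(0,0,255));poly(sq(c,.072,.021,-.06),(0,255,0))
cv2.imwrite("pics/c6.png",im)
```

```text
14.45 p [0.4795 0.3168 0.1913] q [-0.85  0.18  0.25  1.7  -0.05  1.27  0.98] F [ 0.4  0.5 -4.1] w 0.0288 40.0
tool x [-1.0e+00 -1.9e-03  5.0e-04] y [-1.9e-03  1.0e+00 -4.0e-04] z [-5.e-04 -4.e-04 -1.e+00]
shift [-0.005  -0.0027  0.221 ]
turn [-0.0004 -0.0005  0.0018]
```

View pics/c6.png

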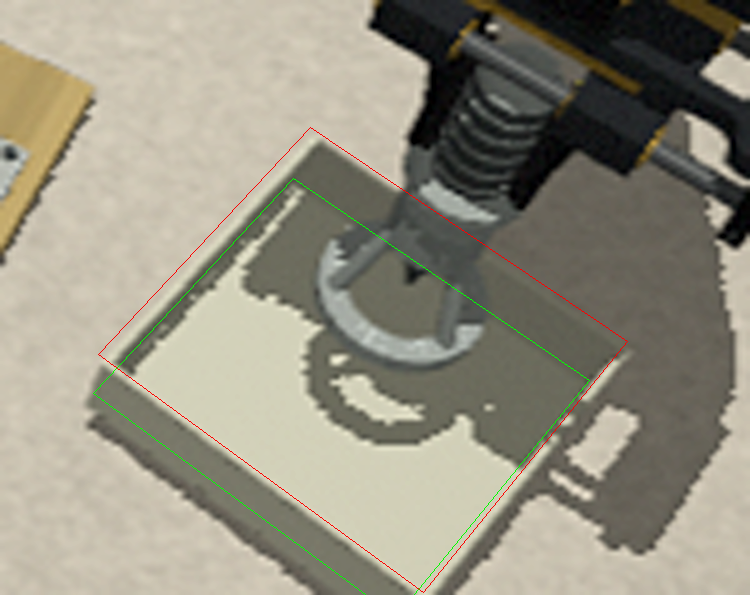

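The tray model (centre 0.481, 0.315) fits the rim to about 2 px, and the punch is over its middle. I'll lower it.

jog_arm:
  moves: [-0.003,0,0.03,0,0,0,-1,-0.005,0,0.07,0,0,0,-1,-0.005,0,0.11,0,0,0,-1,-0.005,0,0.15,0,0,0,-1,-0.005,0,0.18,0,0,0,-1,-0.005,0,0.2,0,0,0,-1,-0.005,0,0.215,0,0,0,-1,-0.005,0,0.215,0,0,0,-1]

```text
time: 15.5
position: [0.4816, 0.3159, 0.127]
tool_rot: [0.0, -3.141, 0.0]
ft_force: [-1.1, 1.3, -4.0]
grip_width: 0.337
grip_force: 40.0
```

```bash
python3 -c "
from h import *
st([.481,.316,.1203])"
```

```text
15.5 p [0.4816 0.3159 0.127 ] q [-0.84  0.23  0.25  1.77 -0.06  1.15  0.99] F [-1.1  1.3 -4. ] w 0.0293 40.0
tool x [-1.e+00 -2.e-04  2.e-04] y [-2.e-04  1.e+00 -1.e-04] z [-2.e-04 -1.e-04 -1.e+00]
shift [0.0019 0.0005 0.0223]
turn [-0.0001 -0.0002  0.0002]
```

jog_arm:
  moves: [0,0,0.006,0,0,0,-1,0,0,0.012,0,0,0,-1,0,0,0.016,0,0,0,-1,0,0,0.019,0,0,0,-1,0,0,0.022,0,0,0,-1,0,0,0.023,0,0,0,-1,0,0,0.023,0,0,0,-1,0,0,0.023,0,0,0,-1]

```text
time: 16.5
position: [0.4817, 0.3159, 0.1204]
tool_rot: [-0.0, 3.141, 0.0]
ft_force: [0.5, -0.1, -3.0]
grip_width: 0.338
grip_force: 40.0
```

jog_arm:
  moves: [0,0,0.001,0,0,0,-1,0,0,0.002,0,0,0,-1,0,0,0.003,0,0,0,-1,0,0,0.004,0,0,0,-1,0,0,0.005,0,0,0,-1,0,0,0.005,0,0,0,-1,0,0,0.005,0,0,0,-1,0,0,0.005,0,0,0,-1]

```text
time: 17.5
position: [0.4818, 0.3159, 0.1192]
tool_rot: [-0.0, 3.141, 0.001]
ft_force: [-2.0, -2.3, 5.1]
grip_width: 0.338
grip_force: 40.0
```

jog_arm:
  moves: [0,0,-0.003,0,0,0,-1,0,0,-0.003,0,0,0,-1,0,0,-0.003,0,0,0,-0.2,0,0,-0.003,0,0,0,0,0,0,-0.003,0,0,0,0.4,0,0,-0.003,0,0,0,0.8,0,0,-0.003,0,0,0,0.8,0,0,-0.003,0,0,0,0.8]

```text
time: 18.5
position: [0.4817, 0.3159, 0.1197]
tool_rot: [-0.0, 3.141, 0.0]
ft_force: [0.1, -0.5, 0.1]
grip_width: 0.854
grip_force: 0.0
```

jog_arm:
  moves: [0,0,-0.02,0,0,0,0.8,0,0,-0.06,0,0,0,0.8,0,0,-0.12,0,0,0,0.8,0,0,-0.2,0,0,0,0.8,0,0,-0.3,0,0,0,0.8,0,0,-0.4,0,0,0,0.8,0,0,-0.45,0,0,0,0.8,0,0,-0.45,0,0,0,0.8]

```text
time: 19.5
position: [0.4822, 0.3163, 0.2562]
tool_rot: [-0.0, 3.139, 0.003]
ft_force: [1.3, -0.5, -1.5]
grip_width: 0.898
grip_force: 0.0
```

jog_arm:
  moves: [0,-0.12,0,0,0,0,0.8,-0.05,-0.25,0,0,0,0,0.8,-0.1,-0.4,0,0,0,0,0.8,-0.15,-0.55,0,0,0,0,0.8,-0.2,-0.7,0,0,0,0,0.8,-0.2,-0.8,0,0,0,0,0.8,-0.2,-0.85,0,0,0,0,0.8,-0.2,-0.85,0,0,0,0,0.8]

```text
time: 20.5
position: [0.5413, 0.0605, 0.254]
tool_rot: [-0.002, -3.141, -0.0]
ft_force: [-0.1, 0.9, 0.2]
grip_width: 0.898
grip_force: 0.0
```

Run:
```python
from h import *
from bench import ctrl
st()
s=ctrl.get_image("scene");t=ctrl.get_image("top")
f=lambda d,u,v:cv2.convertScaleAbs(cv2.resize(np.ascontiguousarray(d["pixels"][v:v+120,u:u+130,::-1]),None,fx=3,fy=3),alpha=1.4)
cv2.imwrite("pics/c7.png",np.hstack([f(s,430,200),f(t,130,245)]))
```

```text
20.5 p [0.5413 0.0605 0.254 ] q [-0.59  0.08  0.46  1.68 -0.04  1.39  1.44] F [-0.1  0.9  0.2] w 0.0781 0.0
tool x [-1.      0.0012  0.001 ] y [1.2e-03 1.0e+00 1.0e-04] z [-1.e-03  1.e-04 -1.e+00]
turn [ 0.0001 -0.001  -0.0011]
```

View pics/c7.png

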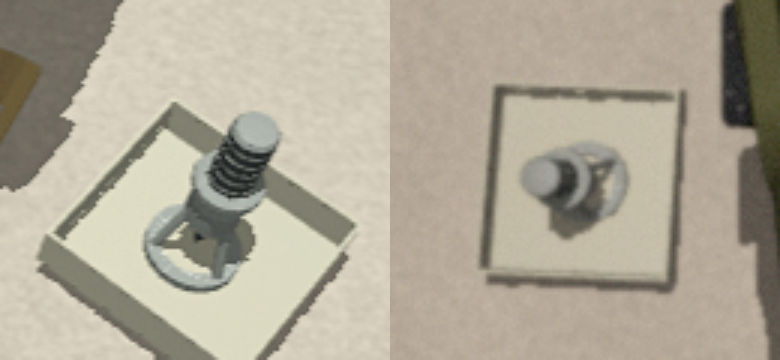

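The punch stands upright in the middle of the level tray, with its foot at about top (198,305) and its handle up. The arm is clear, so I'll hand in the job.

```bash
python3 -c "
from bench import ctrl
print(ctrl.close_job())"
```

```text
the job is handed in; nothing more can be done
None
```

The punch was pressed to its stop in the long tag's ring (the foot looked centred to about 1 mm just before contact), then stood upright in the middle of the tray with its handle up; the job is handed in at about 20.5 s, and no verdict was returned.

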